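# Index a washing-machine pulley and set its brake

## Task

The washing-machine gearbox is on the test stand. Turn its belt pulley by pushing gently on a spoke with one finger until the broad spoke stands under the fixed pointer, then push the brake arm with a finger all the way round until its stop. Push only, do not pinch or lift anything; leave the pulley alone once the brake is on, and do not disturb the loose things lying around.

Things in the scene. Friction and masses are not known exactly. Their poses are not given: they have to be found in the camera images.
- stand: Fixed grey gearbox stand carrying the pulley: round foot 150 mm across, column 90 mm across to 45 mm height, then narrower (48 mm) up to the pulley. Origin on the table on the pulley's axis; z up. Its place and yaw vary.
- wheel_centre (a point): Point on the pulley's vertical axis, at the height of the rim's upper edge (96 mm above the table). The hub is 56 mm across, with a nut to 104 mm height.
- pulley (a joint): Angle of the horizontal aluminium belt pulley about its vertical axis, rad, growing anticlockwise seen from above; turns both ways over more than a full turn, and stays where it is left by friction of about 0.15 Nm (some 2 N at mid spoke). Diameter 260 mm; rim 9 mm thick, 18 mm high (78 to 96 mm above the table).
- broad_spoke_end (a point): Point on top of the rim on the centre line of the pulley's broad spoke, 122 mm from its axis; turns with it. There are four spokes at 90 degrees: one broad (32 mm wide), three narrow (14 mm), tops at 92 mm, undersides at 78 mm above the table. The openings between them reach from 28 to 121 mm from the axis; over 45 mm from the axis at least 60 mm is free below them.
- pointer_tip (a point): Tip of the fixed pointer: a flat dark steel finger (18 mm wide, 8 mm at the tip) on an upright post just outside the rim, reaching inwards over the rim and aimed at the pulley's axis; tip 117 mm from the axis, top of the pointer 108 mm above the table. Where round the pulley it stands varies.
- brake (a joint): Angle of the brake arm, rad: 0 = off (arm swung outwards, away from the pulley), 1.0 = on, at its stop (arm square to the line from the pulley's axis to the pivot, cam against the rim). Grows as the arm turns clockwise seen from above about the vertical axis through brake_pivot; stays where left by friction of about 0.12 Nm. Starts between 0 and 0.25.
- brake_pivot (a point): On the brake arm's vertical turning axis, on top of the arm, 92 mm above the table and 165 mm from the pulley's axis. A 28 mm post stands under it, and a cam disc reaches up to 33 mm from it on the pulley's side; the pivot's bolt rises to 104 mm.
- brake_knob (a point): Top of the black grip (28 mm across) near the free end of the brake arm, 112 mm from the pivot, 118 mm above the table. The arm is a straight steel bar, 14 mm wide, its top at 92 mm and its underside at 80 mm above the table, running from the pivot to under the knob; the space below it is free.
- jar: Loose clear jar, 60 mm across, 75 mm high; origin at the centre of its underside. Leave alone.
- bearing: Loose steel bearing ring, 52 mm across, 15 mm high; origin at the centre of its underside. Leave alone.
- pump: Loose white drain pump, 84 mm across, 75 mm high, with a short spout to its x reaching 68 mm from the centre; origin at the centre of its underside. Leave alone.
- wrench: Loose steel wrench, 170 mm long along its x; origin at mid length on the table. Leave alone.
- screwdriver: Loose screwdriver, 190 mm long along its x; origin at mid length on the table. Leave alone.
- drawer: Loose empty white detergent drawer, 160 x 90 x 55 mm; origin at the centre of its underside. Leave alone.
- mug: Loose white mug, 76 mm across, 90 mm high; origin at the centre of its underside. Leave alone.
- brake_post: Fixed grey foot (60 x 50 x 8 mm) and post under the brake arm, standing beside the pulley's rim; its origin is not on the post but on the table on the pulley's axis, and the post stands 165 mm from there along its -y. It carries the brake arm.

How it is judged:
On the way, in this order (a step that is already met when the one before it is completed fails the run):
1. the broad spoke stands still under the pointer, with the brake still off (horizontal distance between broad_spoke_end and pointer_tip below 0.013 m and velocity of joint pulley between -0.1 and 0.1 rad/s and value of joint brake below 0.6 rad), for 0.2 s.
2. the brake arm is pushed on, to its stop (value of joint brake above 0.88 rad), for 0.2 s.
At the end, for the whole second after the job is handed in: The broad spoke's end lies within 13 mm, seen from above, of the pointer's tip (about 5 degrees; the rim point and the tip are 5 mm apart when perfectly in line), the pulley is still, and the brake arm is within 0.12 rad of its on stop (horizontal distance between broad_spoke_end and pointer_tip below 0.013 m and velocity of joint pulley between -0.1 and 0.1 rad/s and value of joint brake above 0.88 rad); the robot touches nothing.
It fails at once if the pulley was turned with the brake on (value of joint brake above 0.88 rad and (velocity of joint pulley above 0.3 rad/s or velocity of joint pulley below -0.3 rad/s)).
It fails at once if the pulley or the brake arm was pinched or shoved with more than 40 N (contact force between the fingers and stand above 40 N or contact force between the fingers and brake_post above 40 N).
It fails at once if a loose thing was moved more than 15 mm or lifted (distance of any of jar, bearing, pump, wrench, screwdriver, drawer, mug from where it was at the start of the episode above 0.015 m).
It also fails if it takes over 58 s, if anything falls off the work surface, if the arm or the gripper's body presses on something with over 40 N, if the wrist force passes 120 N, or if a joint passes its speed limit or range.

## Robot

A 6-joint arm with a two-finger parallel gripper is mounted at the origin on the work surface. World frame = base frame: x ahead of the robot, y to its left, z up, the work surface at z = 0. Lengths are in m, angles in rad, forces in N, time in s.
With the tool pointing down it reaches from about 0.275 to 0.775 m from the base axis. Payload 14.6 kg.
Tool frame: the origin (TCP) lies at the very end of the fingers, on their centre line; the grasp point (between the pads) lies 19 mm behind it; z points along the fingers, y is the line along which they close (so a half turn about z gives the same grasp; the last joint's range is limited). The gripper opens to 85 mm and grips with 20 to 120 N. Pads are 22 mm wide; open, the fingers measure 114 mm over their backs; the gripper's body (76 mm by 85 mm) begins 54 mm behind the grasp point. The pads swing forward as they close: fully open they stand 13 mm farther back than shut.
Start: joints at [1.076, 0.263, -0.048, 1.259, 0, 1.415], TCP at [0.175, 0.495, 0.231] pointing down, gripper open.
Joint ranges: [-2.65, 2.65], [-0.89, 1.7], [-1.18, 1.37], [-2.13, 2.11], [-1.35, 1.29], [-3.14, 3.14]. Speed limits (rad/s): [1.89, 1.89, 2.57, 2.79, 3.14, 3.14].

## Interface

Orientations are given as a 3x3 rotation matrix whose columns are the frame's x, y, z axes.
In Python, from workcell import robot, camera, calibration gives the robot as it stands.
- The arm moves only by the tool step_arm, never from a script. Its argument "motion" is a list of rows, each a list of 4 numbers: the shift along the tool's x, y, z in m, then the turn about the tool's z in rad. In form: [[x, y, z, spin], ...]. A call has 1 to 20 rows; each row is the pose to reach, as a shift and turn from the pose commanded when the call began, along the tool's axes at that moment; what a row does not reach only later rows make up. A row lasts 1/10 s, in which the tool goes at most 50 mm and 8.59 degrees, less where a joint would pass 70% of its speed; a pose out of reach is approached as far as the arm can. A call with a gripper value outside its range is refused whole. "claw" is the finger opening in m, from 0 to 0.0854, set as the call begins (left out, the last holds). The fingers move at their own pace and stop on an object; "force" is the grip in N (left out, the last holds). Time passes only in rows, so rows that repeat a pose let the fingers close. It gives the time, the measured TCP pose, the force, the opening and the grip force at its end, in the units of the state.
- robot.sense(): the state, without advancing time (a new reading comes with each control period).
- camera(name): name is "scene" or "top" or "wrist"; returns the picture (400x640x3 uint8, blue, green, red); there is no depth.
- calibration(name): a dict with "fov_y" (degrees; the focal length in pixels is half the picture's height over the tangent of half this angle, whatever the lens; pixels are square), "cx", "cy" (the principal point, pixels), "R" (3x3) and "t" (3): a world point X has camera coordinates R X + t; the wrist camera has in their place "tool_from_camera" (4x4, takes a point from camera to tool coordinates, whose origin is the TCP and whose axes are the flange's). Camera axes: x right, y down, z forward; pixel columns grow to the right and rows downward; lengths in m; the calibration is good to about 2 mm. The wrist camera is an equidistant fisheye: a pixel r from the principal point sees the ray r / f radians off the axis. A picture is of the moment at which its call begins: read the wrist's pose just before it. calibration takes no time and is no camera call.
- robot.finish_job(): hands the job in; it is judged then, once.
The state is a dict: "time": time; "qpos": joint angles; "qd": joint speeds; "tau": joint torques, N m; "eef_pos": TCP position; "tool_rot": TCP orientation; "ft_force": force on the tool from outside, world axes, zero at the start; "torque": the same for the moment, N m; "gripper_width": opening from 0.0 (shut) to 1.0 (fully open); "grip_force": force on a finger pad.
Only numpy, scipy, OpenCV 4.12 (cv2) and the standard library are available. Lean on these libraries where they do the work, as an engineer would, in place of code of your own. Each camera call takes 0.05 s, during which the arm holds its last target. There are 200 camera calls.

## Working session

There is one attempt and no reset: what is moved stays moved. The work goes in short steps, Python scripts to look and compute and a tool call to move; the robot and the scene stay as the last step left them, time stands still between calls to the robot, and variables do not carry over. Pictures are saved under pics/ and viewed, at most 10 in all, crops included, and the job is handed in when it is done.

Besides the shell and the picture viewer there is one more tool, called by a JSON object that holds its "method" and its "body", one argument or row to a line. step_arm: Moves the arm, as the interface text tells. Its arguments: {"type":"object","properties":{"motion":{"type":"array"},"claw":{"type":"number"},"force":{"type":"number"}},"required":["motion"]}

```bash
mkdir -p pics; python3 - <<'E'
from workcell import robot,camera,calibration
import cv2,numpy as np
for n in("scene","top"):
    cv2.imwrite(f"pics/{n}0.png",camera(n)); c=calibration(n); print(n,{k:np.round(v,4).tolist() for k,v in c.items()})
s=robot.sense();print(s["time"],s["eef_pos"],np.round(s["tool_rot"],3))
print({k:np.round(v,4).tolist() for k,v in calibration("wrist").items()})
E
```

```text
scene {'fov_y': 50.2186, 'cx': 316.5325, 'cy': 200.3132, 'R': [[0.4459, 0.8951, -0.0002], [0.6128, -0.3054, -0.7288], [-0.6524, 0.3249, -0.6847]], 't': [-0.2455, -0.2347, 1.5542]}
top {'fov_y': 42.0284, 'cx': 311.8376, 'cy': 201.8041, 'R': [[0.0173, -0.9998, 0.0077], [-0.9941, -0.0181, -0.1069], [0.107, -0.0058, -0.9942]], 't': [0.0007, 0.5312, 1.3879]}
0.1 [0.17486841 0.49475351 0.23086863] [[-0.943  0.333 -0.   ]
 [ 0.333  0.943 -0.001]
 [ 0.    -0.001 -1.   ]]
{'fov_y': 65.7065, 'cx': 318.404, 'cy': 202.5209, 'tool_from_camera': [[-0.0002, -0.9453, -0.3263, 0.0858], [1.0, -0.0001, -0.0003, -0.0001], [0.0003, -0.3263, 0.9453, -0.1438], [0.0, 0.0, 0.0, 1.0]]}
```

View pics/top0.png

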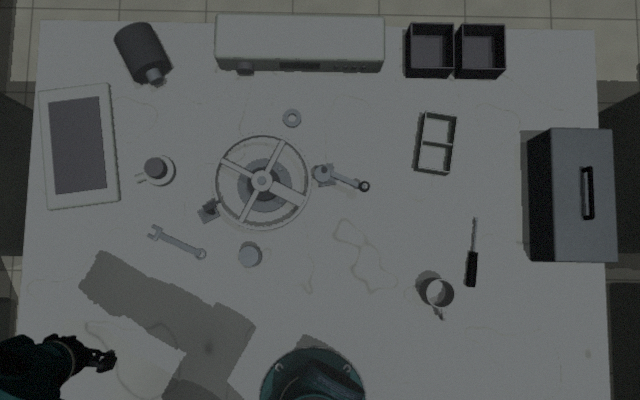

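View pics/scene0.png

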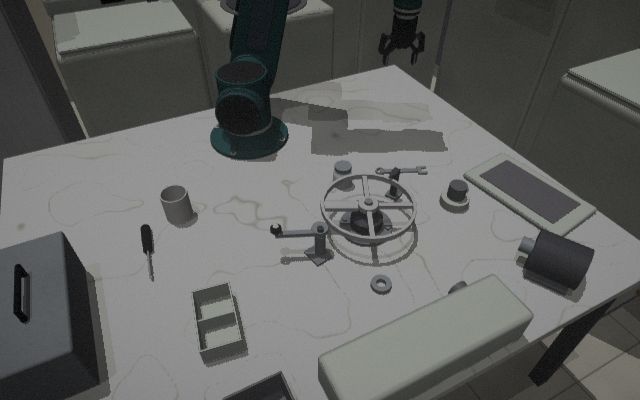

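The top view shows the wheel hub at about (262,181), the broad spoke ending near (303,203), the pointer post near (208,210), the brake pivot near (322,174) and the knob at (364,186). The jar is at (250,254). I'll enlarge it.

```bash
cat > h.py <<'E'
from workcell import robot,camera,calibration
import cv2,numpy as np
def ray(n,u,v,z):
    c=calibration(n);f=200/np.tan(np.radians(c["fov_y"]/2));R=np.array(c["R"]);t=np.array(c["t"])
    d=R.T@np.array([(u-c["cx"])/f,(v-c["cy"])/f,1]);o=-R.T@t
    return o+d*(z-o[2])/d[2]
def proj(n,X):
    c=calibration(n);f=200/np.tan(np.radians(c["fov_y"]/2));p=np.array(c["R"])@X+np.array(c["t"]);return np.array([c["cx"]+f*p[0]/p[2],c["cy"]+f*p[1]/p[2]])
E
python3 - <<'E'
from h import *
i=cv2.imread("pics/top0.png")[120:275,190:390]
i=cv2.convertScaleAbs(i,alpha=1.7)
cv2.imwrite("pics/topc.png",cv2.resize(i,None,fx=3.8,fy=3.8,interpolation=cv2.INTER_CUBIC))
for nm,u,v,z in[("hub",262,181,.104),("piv",322,173.5,.104),("knob",364,186,.118),("spoke",303,203,.096),("ptr",208,210,.1),("jar",250,252,.075),("bear",292,118,.01),("pump",156,167,.075)]: print(nm,ray("top",u,v,z).round(4))
E
```

```text
hub [0.5747 0.1402 0.104 ]
piv [ 0.5972 -0.0145  0.104 ]
knob [ 0.5646 -0.1221  0.118 ]
spoke [0.5203 0.0333 0.096 ]
ptr [0.4974 0.2774 0.1   ]
jar [0.3919 0.1689 0.075 ]
bear [0.7684 0.0697 0.01  ]
pump [0.6112 0.4239 0.075 ]
```

View pics/topc.png

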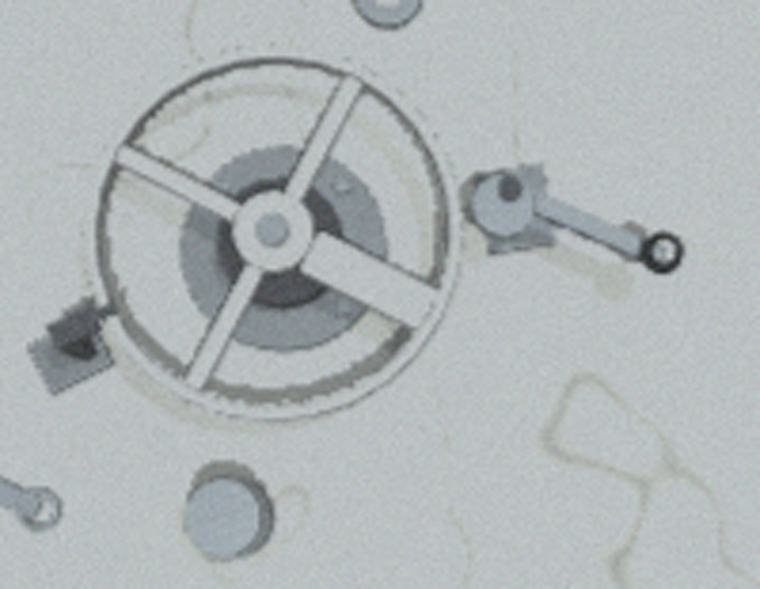

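```bash
python3 - <<'E'
from h import *
P=lambda u,v,z: ray("top",190+u/3.8,120+v/3.8,z)
hub=P(270,229,.104);
rim=[P(97,238,.096),P(460,238,.096),P(278,57,.096),P(278,418,.096)]
print("hub",hub,"rim",np.round(rim,4))
c=np.array([(rim[2][0]+rim[3][0])/2,(rim[0][1]+rim[1][1])/2]);print("rimc",c)
for nm,u,v,z in[("bolt",510,187,.104),("disc",500,205,.092),("knob",662,252,.118),("armend",632,242,.092),("broad",425,302,.094),("opp",122,155,.094),("n1",352,82,.094),("n2",196,383,.094),("ptip",116,309,.108),("pbase",75,330,.108)]:
    p=P(u,v,z);d=p[:2]-hub[:2];print(nm,p.round(4),"r",np.hypot(*d).round(4),"ang",np.degrees(np.arctan2(d[1],d[0])).round(1))
E
```

```text
hub [0.57660498 0.14274533 0.104     ] rim [[0.5694 0.2614 0.096 ]
 [0.574  0.0134 0.096 ]
 [0.6979 0.1413 0.096 ]
 [0.4486 0.1345 0.096 ]]
rimc [0.57324553 0.13742409]
bolt [ 0.6086 -0.02    0.104 ] r 0.1659 ang -78.9
disc [ 0.598  -0.0137  0.092 ] r 0.1579 ang -82.2
knob [ 0.5638 -0.1226  0.118 ] r 0.2657 ang -92.8
armend [ 0.574  -0.1047  0.092 ] r 0.2475 ang -90.6
broad [0.5297 0.0365 0.094 ] r 0.1161 ang -113.8
opp [0.6276 0.2468 0.094 ] r 0.1158 ang 63.9
n1 [0.6817 0.0899 0.094 ] r 0.1176 ang -26.7
n2 [0.4715 0.191  0.094 ] r 0.1156 ang 155.4
ptip [0.5196 0.2447 0.108 ] r 0.1168 ang 119.2
pbase [0.5049 0.2717 0.108 ] r 0.1476 ang 119.1
```

{"method": "step_arm", "body": {
  "motion": [
    [-0.046,-0.013,0,0],
    [-0.093,-0.026,0,0],
    [-0.139,-0.039,0,0],
    [-0.186,-0.052,0,0],
    [-0.232,-0.065,0,0],
    [-0.279,-0.078,0,0],
    [-0.325,-0.091,0,0],
    [-0.372,-0.105,0,0],
    [-0.418,-0.118,0,0],
    [-0.465,-0.131,0,0],
    [-0.511,-0.144,0,0],
    [-0.558,-0.157,0,0],
    [-0.558,-0.157,0,0],
    [-0.558,-0.157,0,0],
    [-0.558,-0.157,0,0]
  ],
  "claw": 0
}}

```text
time: 1.6
eef_pos: [0.648, 0.1615, 0.2312]
tool_rot: [[-0.943, 0.333, -0.001], [0.333, 0.943, 0.0], [0.001, -0.0, -1.0]]
ft_force: [-0.2, -0.1, 0.6]
gripper_width: 0.002
grip_force: 0.0
```

```bash
python3 - <<'E'
from h import *
s=robot.sense();print(s["time"],s["eef_pos"],s["tool_rot"].round(3) if hasattr(s["tool_rot"],"round") else s["tool_rot"],s["gripper_width"])
w=camera("wrist");t=camera("top")
w=cv2.convertScaleAbs(w,alpha=1.5);t=cv2.convertScaleAbs(t[100:300,160:420],alpha=1.7)
cv2.imwrite("pics/m1.png",np.vstack([cv2.resize(w,(480,300)),cv2.resize(t,(390,300)).copy() if 0 else cv2.copyMakeBorder(cv2.resize(t,(390,300)),0,0,0,90,0)]))
E
```

```text
1.6 [0.64804755 0.16154699 0.23122699] [[-0.943  0.333 -0.001]
 [ 0.333  0.943  0.   ]
 [ 0.001 -0.    -1.   ]] 0.0016471071802703055
```

View pics/m1.png

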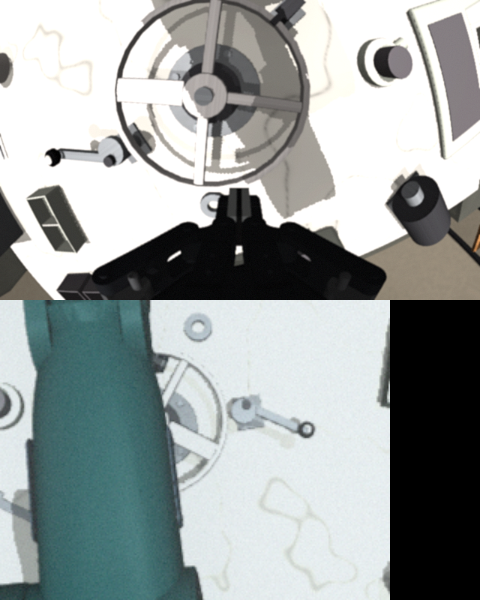

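The wrist view shows the whole wheel: hub at (205,96), broad spoke to the left, and pointer at (285,12). I'll rectify it onto the wheel plane to check the centre, the angles and the pointer.

```bash
cat >> h.py <<'E'
C=np.array([.577,.1415])
def wpix(X,s):
    c=calibration("wrist");f=200/np.tan(np.radians(c["fov_y"]/2));T=np.array(c["tool_from_camera"])
    p=(X-np.array(s["eef_pos"]))@np.array(s["tool_rot"]);p=(p-T[:3,3])@T[:3,:3]
    q=np.hypot(p[...,0],p[...,1]);r=f*np.arctan2(q,p[...,2])/q
    return np.stack([c["cx"]+r*p[...,0],c["cy"]+r*p[...,1]],-1).astype(np.float32)
def rect(name,z=.094,cen=C):
    "top-down 560x560 view at 0.6 mm/px: image up = +x, left = +y"
    s=robot.sense();img=camera("wrist")
    v,u=np.mgrid[0:560,0:560];X=np.stack([cen[0]+(280-v)*.0006,cen[1]+(280-u)*.0006,0*u+z],-1)
    m=wpix(X,s);o=cv2.remap(img,m[...,0],m[...,1],cv2.INTER_LINEAR);cv2.imwrite(name,cv2.convertScaleAbs(o,alpha=1.2))
    a=np.radians(np.arange(0,360,1.));pr=[]
    for r in np.arange(.06,.115,.005):
        Y=np.stack([cen[0]+r*np.cos(a),cen[1]+r*np.sin(a),0*a+.092],-1);q=wpix(Y,s)
        pr.append(cv2.remap(img,q[None,:,0],q[None,:,1],cv2.INTER_LINEAR).mean(-1)[0])
    return s,np.array(pr)
E
python3 - <<'E'
from h import *
s,p=rect("pics/r1.png");print(s["time"])
E
```

```text
1.7
```

View pics/r1.png

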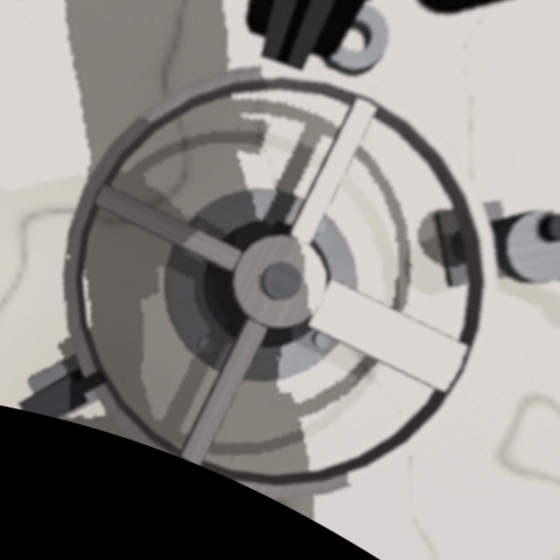

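Everything agrees: the centre is at (0.577, 0.1415), the pointer at 119°, the broad spoke at about -116° and the narrow spoke n1 at -26°. So the pulley needs about 125° clockwise. I'll lower the finger behind n1 and push.

{"method": "step_arm", "body": {
  "motion": [
    [0,0,0.04,0],
    [0,0,0.08,0],
    [0,0,0.12,0],
    [0,0,0.15,0],
    [0,0,0.161,0],
    [0,0,0.161,0]
  ]
}}

```text
time: 2.35
eef_pos: [0.6479, 0.1614, 0.0698]
tool_rot: [[-0.943, 0.333, -0.002], [0.333, 0.943, -0.0], [0.002, -0.001, -1.0]]
ft_force: [0.3, -0.7, -0.2]
gripper_width: -0.0
grip_force: 0.0
```

```bash
cat >> h.py <<'E'
def arc(a0,a1,n,r=.075):
    "rows along a circle round the hub, in tool x, y"
    s=robot.sense();R=np.array(s["tool_rot"]);o=np.array(s["eef_pos"])
    o[:2]=np.round(o[:2],3)
    a=np.radians(np.linspace(a0,a1,n+1)[1:]);X=np.stack([C[0]+r*np.cos(a),C[1]+r*np.sin(a),0*a+o[2]],-1)
    print([[float(round(v,3)) for v in row[:2]]+[0,0] for row in (X-o)@R])
E
python3 - <<'E'
from h import *
s=robot.sense();print(s["eef_pos"],s["ft_force"])
arc(15,-85,20)
E
```

```text
[0.64789063 0.16136041 0.06976184] [ 0.25611297 -0.66103664 -0.2372599 ]
[[-0.005, -0.005, 0, 0], [-0.008, -0.011, 0, 0], [-0.01, -0.017, 0, 0], [-0.012, -0.023, 0, 0], [-0.014, -0.03, 0, 0], [-0.014, -0.036, 0, 0], [-0.015, -0.043, 0, 0], [-0.014, -0.049, 0, 0], [-0.013, -0.056, 0, 0], [-0.012, -0.062, 0, 0], [-0.01, -0.068, 0, 0], [-0.007, -0.074, 0, 0], [-0.004, -0.08, 0, 0], [-0.001, -0.086, 0, 0], [0.003, -0.091, 0, 0], [0.008, -0.096, 0, 0], [0.013, -0.1, 0, 0], [0.018, -0.104, 0, 0], [0.024, -0.107, 0, 0], [0.029, -0.11, 0, 0]]
```

{"method": "step_arm", "body": {
  "motion": [
    [-0.005,-0.005,0,0],
    [-0.008,-0.011,0,0],
    [-0.01,-0.017,0,0],
    [-0.012,-0.023,0,0],
    [-0.014,-0.03,0,0],
    [-0.014,-0.036,0,0],
    [-0.015,-0.043,0,0],
    [-0.014,-0.049,0,0],
    [-0.013,-0.056,0,0],
    [-0.012,-0.062,0,0],
    [-0.01,-0.068,0,0],
    [-0.007,-0.074,0,0],
    [-0.004,-0.08,0,0],
    [-0.001,-0.086,0,0],
    [0.003,-0.091,0,0],
    [0.008,-0.096,0,0],
    [0.013,-0.1,0,0],
    [0.018,-0.104,0,0],
    [0.024,-0.107,0,0],
    [0.029,-0.11,0,0]
  ]
}}

```text
time: 4.35
eef_pos: [0.5842, 0.0669, 0.0703]
tool_rot: [[-0.943, 0.333, 0.0], [0.333, 0.943, -0.0], [-0.0, -0.0, -1.0]]
ft_force: [2.9, 1.8, 0.1]
gripper_width: 0.001
grip_force: 1.2
```

```bash
python3 - <<'E'
from h import *
rect("pics/r2.png")
arc(-85,-120,8)
E
```

```text
[[0.005, -0.002, 0, 0], [0.01, -0.004, 0, 0], [0.016, -0.005, 0, 0], [0.021, -0.006, 0, 0], [0.027, -0.007, 0, 0], [0.033, -0.007, 0, 0], [0.039, -0.006, 0, 0], [0.044, -0.005, 0, 0]]
```

View pics/r2.png

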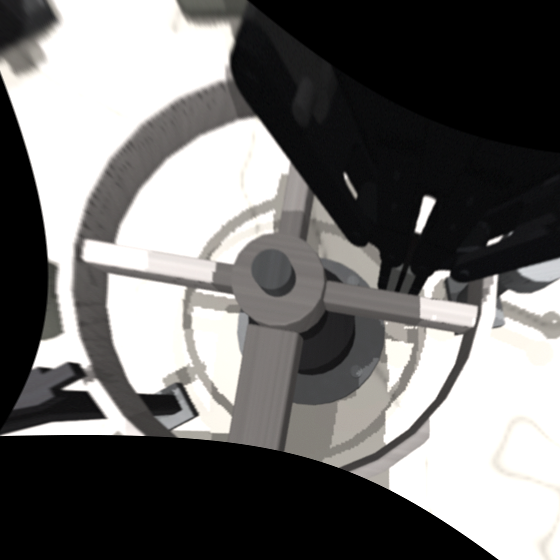

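n1 is now at about -100° with the finger at -85°, so the contact offset is about 15°. I want n1 at -151°, so I'll push on to a finger angle of -130° and look again.

```bash
python3 - <<'E'
from h import *
arc(-85,-130,11)
E
```

```text
[[0.004, -0.002, 0, 0], [0.009, -0.004, 0, 0], [0.015, -0.005, 0, 0], [0.02, -0.006, 0, 0], [0.025, -0.007, 0, 0], [0.031, -0.007, 0, 0], [0.036, -0.007, 0, 0], [0.041, -0.006, 0, 0], [0.047, -0.005, 0, 0], [0.052, -0.004, 0, 0], [0.057, -0.002, 0, 0]]
```

{"method": "step_arm", "body": {
  "motion": [
    [0.004,-0.002,0,0],
    [0.009,-0.004,0,0],
    [0.015,-0.005,0,0],
    [0.02,-0.006,0,0],
    [0.025,-0.007,0,0],
    [0.031,-0.007,0,0],
    [0.036,-0.007,0,0],
    [0.041,-0.006,0,0],
    [0.047,-0.005,0,0],
    [0.052,-0.004,0,0],
    [0.057,-0.002,0,0],
    [0.057,-0.002,0,0]
  ]
}}

```text
time: 5.6
eef_pos: [0.5293, 0.0845, 0.0701]
tool_rot: [[-0.943, 0.333, -0.001], [0.333, 0.943, 0.0], [0.001, -0.0, -1.0]]
ft_force: [0.4, -0.8, 0.5]
gripper_width: 0.005
grip_force: 0.0
```

```bash
python3 - <<'E'
from h import *
rect("pics/r3.png")
arc(-130,-136,3)
E
```

```text
[[0.004, 0.001, 0, 0], [0.006, 0.002, 0, 0], [0.008, 0.003, 0, 0]]
```

View pics/r3.png

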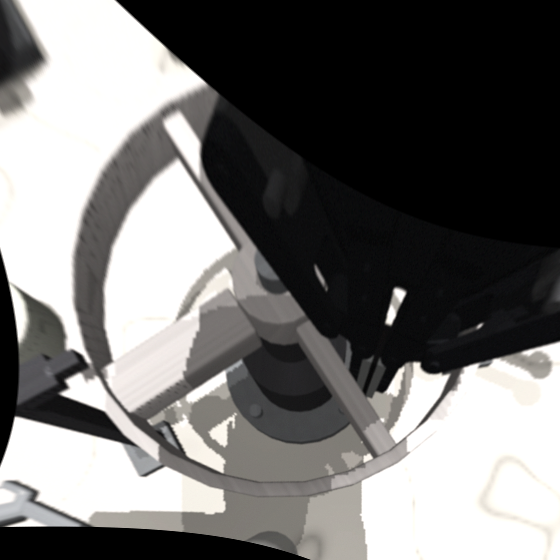

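n1 is at about -148°, which puts the broad spoke at about 122.5° with the pointer at 119°. I'll nudge it 3.5° more, back off, lift and check from above.

{"method": "step_arm", "body": {
  "motion": [
    [0.002,0.001,0,0],
    [0.004,0.001,0,0],
    [0.005,0.0015,0,0],
    [0.005,0.0015,0,0],
    [-0.002,-0.003,0,0],
    [-0.004,-0.004,0,0],
    [-0.004,-0.004,-0.04,0],
    [-0.004,-0.004,-0.08,0],
    [-0.004,-0.004,-0.12,0],
    [-0.02,0.02,-0.16,0],
    [-0.05,0.06,-0.16,0],
    [-0.07,0.09,-0.16,0],
    [-0.085,0.112,-0.16,0],
    [-0.085,0.112,-0.16,0],
    [-0.085,0.112,-0.16,0]
  ]
}}

```text
time: 7.15
eef_pos: [0.6478, 0.1612, 0.2296]
tool_rot: [[-0.943, 0.333, -0.001], [0.333, 0.943, -0.0], [0.001, -0.001, -1.0]]
ft_force: [-0.5, -0.7, 1.0]
gripper_width: -0.001
grip_force: 0.0
```

```bash
python3 - <<'E'
from h import *
rect("pics/r4.png")
E
```

```text
(no output)
```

View pics/r4.png

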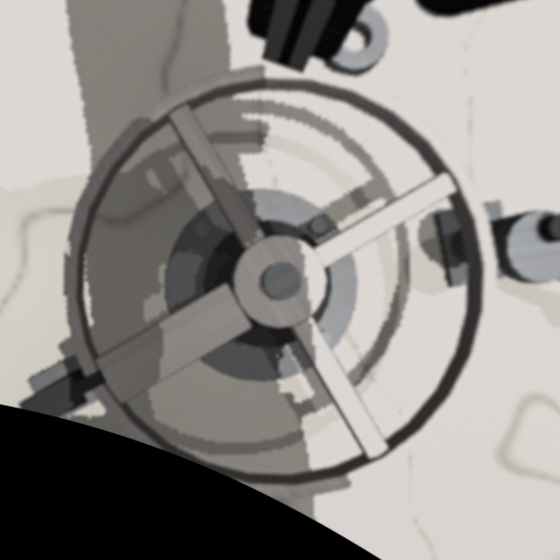

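The broad spoke is at about 120.4° and the pointer at 119.3°, which is well within tolerance. For the brake, the pivot is at (0.609,-0.020), the arm is at -114° and the stop is at -169°. The finger goes in at -78° on the far side of the arm.

{"method": "step_arm", "body": {
  "motion": [
    [-0.012,-0.045,0,0],
    [-0.024,-0.09,0,0],
    [-0.036,-0.135,0,0],
    [-0.048,-0.18,0,0],
    [-0.057,-0.22,0,0],
    [-0.062,-0.248,0,0],
    [-0.062,-0.248,0,0],
    [-0.062,-0.248,0.04,0],
    [-0.062,-0.248,0.08,0],
    [-0.062,-0.248,0.12,0],
    [-0.062,-0.248,0.15,0],
    [-0.062,-0.248,0.163,0],
    [-0.062,-0.248,0.163,0]
  ]
}}

```text
time: 8.5
eef_pos: [0.6219, -0.0925, 0.0659]
tool_rot: [[-0.943, 0.333, -0.003], [0.333, 0.943, 0.001], [0.003, -0.0, -1.0]]
ft_force: [0.3, 0.2, -0.1]
gripper_width: 0.001
grip_force: 0.0
```

```bash
python3 - <<'E'
import h;h.C=h.np.array([.6086,-.020])
s=h.robot.sense();print(s["eef_pos"],s["ft_force"])
h.arc(-78,-142,16)
E
```

```text
[ 0.62188379 -0.09249077  0.06589561] [ 0.26548132  0.19060244 -0.11361545]
[[0.002, -0.003, 0, 0], [0.007, -0.005, 0, 0], [0.012, -0.007, 0, 0], [0.017, -0.009, 0, 0], [0.022, -0.01, 0, 0], [0.027, -0.011, 0, 0], [0.032, -0.011, 0, 0], [0.037, -0.012, 0, 0], [0.043, -0.011, 0, 0], [0.048, -0.011, 0, 0], [0.053, -0.01, 0, 0], [0.058, -0.008, 0, 0], [0.063, -0.007, 0, 0], [0.068, -0.005, 0, 0], [0.072, -0.002, 0, 0], [0.077, 0.0, 0, 0]]
```

{"method": "step_arm", "body": {
  "motion": [
    [0.002,-0.003,0,0],
    [0.007,-0.005,0,0],
    [0.012,-0.007,0,0],
    [0.017,-0.009,0,0],
    [0.022,-0.01,0,0],
    [0.027,-0.011,0,0],
    [0.032,-0.011,0,0],
    [0.037,-0.012,0,0],
    [0.043,-0.011,0,0],
    [0.048,-0.011,0,0],
    [0.053,-0.01,0,0],
    [0.058,-0.008,0,0],
    [0.063,-0.007,0,0],
    [0.068,-0.005,0,0],
    [0.072,-0.002,0,0],
    [0.077,0,0,0]
  ]
}}

```text
time: 10.1
eef_pos: [0.5508, -0.0672, 0.0673]
tool_rot: [[-0.943, 0.333, 0.0], [0.333, 0.943, -0.0], [-0.0, -0.0, -1.0]]
ft_force: [2.5, -2.2, -0.1]
gripper_width: 0.001
grip_force: 1.1
```

```bash
python3 - <<'E'
import h;h.C=h.np.array([.6086,-.020])
h.arc(-142,-160,9)
E
```

```text
[[0.004, 0.002, 0, 0], [0.006, 0.003, 0, 0], [0.008, 0.005, 0, 0], [0.01, 0.007, 0, 0], [0.012, 0.008, 0, 0], [0.014, 0.01, 0, 0], [0.016, 0.012, 0, 0], [0.018, 0.014, 0, 0], [0.019, 0.016, 0, 0]]
```

{"method": "step_arm", "body": {
  "motion": [
    [0.004,0.002,0,0],
    [0.006,0.003,0,0],
    [0.008,0.005,0,0],
    [0.009,0.006,0,0],
    [0.009,0.006,0,0]
  ]
}}

```text
time: 10.6
eef_pos: [0.5443, -0.0587, 0.0672]
tool_rot: [[-0.943, 0.333, -0.0], [0.333, 0.943, 0.0], [0.0, 0.0, -1.0]]
ft_force: [-0.1, -0.9, -0.3]
gripper_width: -0.003
grip_force: 0.2
```

{"method": "step_arm", "body": {
  "motion": [
    [0.001,0.001,0,0],
    [0.002,0.002,0,0],
    [0.002,0.002,0,0]
  ]
}}

```text
time: 10.9
eef_pos: [0.5432, -0.0562, 0.0672]
tool_rot: [[-0.943, 0.333, -0.0], [0.333, 0.943, 0.0], [0.0, 0.0, -1.0]]
ft_force: [1.1, -1.1, 0.5]
gripper_width: 0.001
grip_force: 0.5
```

{"method": "step_arm", "body": {
  "motion": [
    [0.001,0.001,0,0],
    [0.0015,0.002,0,0],
    [0.0015,0.002,0,0]
  ]
}}

```text
time: 11.2
eef_pos: [0.543, -0.055, 0.0674]
tool_rot: [[-0.943, 0.334, 0.001], [0.334, 0.943, -0.003], [-0.001, -0.002, -1.0]]
ft_force: [2.6, -8.6, -2.8]
gripper_width: 0.002
grip_force: 5.0
```

{"method": "step_arm", "body": {
  "motion": [
    [0.001,0.001,0,0],
    [0.001,0.002,0,0],
    [0.001,0.002,0,0]
  ]
}}

```text
time: 11.5
eef_pos: [0.543, -0.0545, 0.0675]
tool_rot: [[-0.942, 0.335, 0.001], [0.335, 0.942, -0.006], [-0.003, -0.006, -1.0]]
ft_force: [3.0, -22.2, -3.6]
gripper_width: -0.002
grip_force: 11.3
```

The force jumped to 22 N with no further motion, so the arm is on its stop. I'll back off, lift and check from above.

{"method": "step_arm", "body": {
  "motion": [
    [-0.003,-0.006,0,0],
    [-0.006,-0.011,0,0],
    [-0.006,-0.011,0,0],
    [-0.006,-0.011,-0.04,0],
    [-0.006,-0.011,-0.08,0],
    [-0.006,-0.011,-0.12,0],
    [-0.006,-0.011,-0.16,0],
    [-0.01,0.03,-0.16,0],
    [-0.014,0.07,-0.16,0],
    [-0.018,0.11,-0.16,0],
    [-0.022,0.14,-0.16,0],
    [-0.024,0.16,-0.16,0],
    [-0.024,0.16,-0.16,0],
    [-0.024,0.16,-0.16,0]
  ]
}}

```text
time: 12.9
eef_pos: [0.6179, 0.0914, 0.227]
tool_rot: [[-0.943, 0.332, -0.001], [0.332, 0.943, 0.0], [0.001, -0.0, -1.0]]
ft_force: [-0.7, 0.3, -0.4]
gripper_width: -0.001
grip_force: 0.0
```

```bash
python3 - <<'E'
from h import *
s,_=rect("pics/r5.png",cen=np.array([.577,.085]));print(s["time"],s["ft_force"])
E
```

```text
12.9 [-0.70454817  0.29364633 -0.4031377 ]
```

View pics/r5.png

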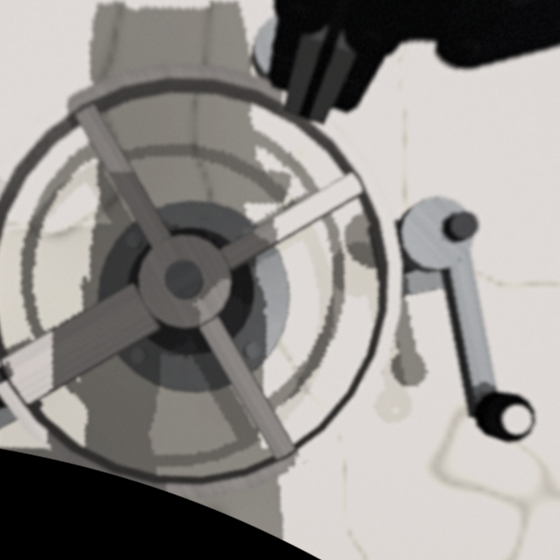

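The cam disc is against the rim. The arm runs from the bolt at (460,226) to the knob base at (485,395), about -171°, which is its stop. The spokes put the broad spoke at about 119-120°, still under the pointer.

```bash
python3 -c "
from workcell import robot
print(robot.finish_job())"
```

```text
the job is handed in; nothing more can be done
None
```

The job is handed in: my last camera check put the broad spoke within about 1° of the pointer and the brake arm on its stop, with the robot clear of everything; no verdict was returned.

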